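Index a shackle out from under the gauge and present its pin head to the inspection camera

TASK

The pinned shackle standing under the dial gauge has been measured: turn the indexing table exactly one stop counter-clockwise (seen from above), so that the shackle comes out to the unloading place nearest the robot, and leave the table resting in that stop. Then pick the shackle up and hold it still in the air before the inspection camera, for a picture of its pin head: the head's face centred 12 cm in front of the lens glass, the head towards the lens and the pin in line with the lens axis, which slopes down, the bow uppermost and leaning as the camera does. Finish while still holding it there; leave the other parts standing in their places and do not bump the camera.

Things in the scene. Friction and masses are not known exactly. Their poses are not given: they have to be found in the camera images.
- index_table: Rotary indexing table: aluminium plate of 140 mm radius, top 45 mm above the bench, six round rubber pads (places) 60 degrees apart, 95 mm from the axis; steel hub 22 mm radius, 10 mm high. Origin: on the axis at bench height, z up; the frame is fixed, it does not turn with the plate. Its -x points to the unloading place, roughly towards the robot.
- wheel (a joint): Angle of the turning plate, rad, counter-clockwise from above positive; 0 at the start (a stop). Stops every 1.047 rad (60 degrees): a sprung detent pulls the plate into the nearest stop with at most 0.4 N m and lets it settle in about a second, to about 0.02 rad; range -1.2 to 2.3.
- handle_top (a point): Centre of the top of the plate's upright handle: a round black post of 10 mm radius, 78 mm high above the plate (its top 123 mm above the bench), 115 mm from the axis; turns with the plate. At joint 0 it is 230 degrees counter-clockwise from the index_table's +x direction.
- hub (a point): Point on the turning axis at the height of the plate's top (45 mm above the bench).
- gauge (a point): Gauge place, where the shackle stands at first: fixed point at plate-top height, 95 mm from the axis, 120 degrees counter-clockwise from the index_table's +x. A fixed bridge reaches over it from outside: post 9 mm radius, 180 mm from the axis; arm 18 mm wide, underside 136 mm, dial top 159 mm, plunger tip 126 mm above the bench.
- unload (a point): Unloading place: a fixed point at the height of the plate's top, 95 mm from the axis in the index_table's -x direction. The gauge place comes here after one stop counter-clockwise.
- shackle: Steel D shackle with pin, 76 mm tall, 64 mm wide over the legs, 0.4-0.6 kg, standing bow up. Origin: centre of underside; z to the bow, y along the pin to its head, x through the opening. Flat crown 18 mm thick (x), 40 long (y), z 60 to 76 mm: grip it across x. Feet 28 mm thick, 28 high. Pin axis at z = 14 mm; round head 26 mm across out to y = 45.5 mm; plain end at y = -36 mm.
- pin_head (a point): Centre of the outer face of the shackle's pin head (shackle frame: y = 45.5 mm, z = 14 mm). Axes as the shackle.
- camera_stand: Inspection camera on a fixed stand: base 150 x 180 mm, post 11 mm radius, 388 mm high; camera (box 85 x 64 x 64 mm, black barrel 26 mm radius) beside the post, looking to the stand's -x side, 25 degrees downwards, lens 0.24 to 0.31 m above the bench, different each time. Origin: at bench height, 70 mm behind the lens; z up.
- lens (a point): Centre of the camera's lens glass. Axes: -x is the viewing direction (25 degrees below level), y level, z the camera's own up (leans 25 degrees from vertical, towards the side it looks at).
- focus (a point): Point on the lens axis 120 mm in front of the lens glass, where the pin head's face belongs; same axes as the lens. With the shackle well presented its y axis is along this +x (to the lens) and its z axis along this z.
- bare_bow: Bystander on the plate: shackle bow like the first but without pin, 76 mm tall. It, the bush, the big rivet and the eye nut stand on other places. Origin: centre of the underside; z up.
- bush: Bystander on the plate: brass bush, 48 mm across, 36 mm tall. Origin: centre of the underside; z up.
- rivet_big: Bystander on the plate: rivet standing on its head, 40 mm across, 48 mm tall. Origin: centre of the underside; z up.
- eye_nut: Bystander on the plate: eye nut, foot 36 mm across, 53 mm tall. Origin: centre of the underside; z up.
- latch_housing: Bystander on the bench: latch housing, 50 x 90 x 30 mm.
- vial_block: Bystander on the bench: brass spirit level block, 90 x 28 x 26 mm.
- rivet0: Bystander on the bench: small rivet standing on its head, 30 mm across, 34 mm tall.
- rivet1: Bystander on the bench: another small rivet.
Not all that is in view belongs to the job. What is shaped like the shackle but green or pink is not meant.

How it is judged:
By the outcome, as a careful person would: the job done as asked, in the order asked, and still so for the second after the job is handed in, while the arm keeps its last pose, push and grip.
It also fails if it takes over 53 s, if anything falls off the work surface, if the arm or the gripper's body presses on something with over 40 N, if the wrist force passes 120 N, or if a joint passes its speed limit or range.

ROBOT

A 7-joint arm with a two-finger parallel gripper is mounted at the origin on the work surface. World frame = base frame: x ahead of the robot, y to its left, z up, the work surface at z = 0. Lengths are in m, angles in rad, forces in N, time in s.
With the tool pointing down it reaches from about 0.425 to 1.025 m from the base axis. Payload 9.4 kg.
Tool frame: the origin (TCP) lies at the very end of the fingers, on their centre line; the grasp point (between the pads) lies 19 mm behind it; z points along the fingers, y is the line along which they close (so a half turn about z gives the same grasp; the last joint's range is limited). The gripper opens to 93 mm and grips with 3 to 60 N. Pads are 15 mm wide; open, the fingers measure 128 mm over their backs; the gripper's body (75 mm by 188 mm) begins 65 mm behind the grasp point.
Start: joints at [1.025, 0.599, -0.003, 1.599, 0.002, 0.943, -0.08], TCP at [0.328, -0.647, 0.19] pointing down, gripper open.
Joint ranges: [-2.57, 2.57], [-0.35, 1.97], [-1.29, 1.29], [0.11, 2.56], [-1.05, 4.19], [0.11, 1.86], [-2.63, 2.63]. Speed limits (rad/s): [2.22, 2.22, 3.01, 3.01, 3.14, 3.14, 3.14].

INTERFACE

Orientations are given as [roll, pitch, yaw] about the fixed x, y, z axes, in that order (R = Rz(yaw) Ry(pitch) Rx(roll)).
In Python, from cell import arm gives the robot as it stands.
- The arm moves only by the tool arm_command, never from a script. Its argument "rows" is a list that holds one entry, the list of rows, each a list of 7 numbers: the shift along the tool's x, y, z in mm, then the turn, a rotation vector about the tool's x, y, z in rad, then the finger opening in mm, from 0 to 93. In form: [[[tx, ty, tz, rx, ry, rz, hand], ...]]. A call has 1 to 8 rows; each row is the pose to reach, as a shift and turn from the pose commanded when the call began, along the tool's axes at that moment; what a row does not reach only later rows make up. A row lasts 1/10 s, in which the tool goes at most 50 mm and 8.59 degrees, less where a joint would pass 70% of its speed; a pose out of reach is approached as far as the arm can. A call with a gripper value outside its range is refused whole. The fingers move at their own pace and stop on an object; "newtons" is the grip in N (left out, the last holds). Time passes only in rows, so rows that repeat a pose let the fingers close. It gives the time, the measured TCP pose, the force, the opening and the grip force at its end, in the units of the state.
- arm.state(): the state, without advancing time (a new reading comes with each control period).
- arm.get_image(name): name is "scene" or "top" or "wrist"; returns the picture (384x512x3 uint8, red, green, blue); there is no depth.
- arm.get_calibration(name): a dict with "K" (3x3 intrinsics, pixels), "dist" ([k1, k2, p1, p2, k3] as OpenCV has them; the pictures are not rectified), "world_from_camera" (4x4, takes a point from camera to world coordinates). Camera axes: x right, y up, looking along -z (the intrinsics and any distortion apply to the point x, -y, -z); pixel columns grow to the right and rows downward; lengths in m; the calibration is good to about 2 mm. A picture is of the moment at which its call begins: read the wrist's pose just before it. get_calibration takes no time and is no camera call; for the wrist camera it gives the pose at the moment of the call.
- arm.hand_in(): hands the job in; it is judged then, once.
Trained networks look in the newest picture that a camera, given by its name, has taken for a name from the list of things; names that differ only in an ending like _2 or _b are one class to them, and where a whole thing is asked for, a point or a joint stands for the part that bears it (a point fixed in the world has none). Each returns a list of dicts, best first, with "conf" (0 to 1); they miss things now and then, are a little off and sometimes report something else, mostly with a low value. They report only what shows in the picture. A call takes as long as a camera call. They do not tell look-alikes from the thing itself.
- arm.look_for(label, camera): "position" ([column, row] in pixels, amid what is visible of it).
- arm.regions_of(label, camera): "region" (384x512 bool, what is visible of it) and "position" ([column, row] in pixels, amid what is visible of it).
The state is a dict: "time_s": time; "q": joint angles; "qvel": joint speeds; "tau": joint torques, N m; "position": TCP position; "eef_rot": TCP orientation; "force": force on the tool from outside, world axes, zero at the start; "wrist_torque": the same for the moment, N m; "gripper_width": opening from 0.0 (shut) to 1.0 (fully open); "finger_force": force on a finger pad.
Only numpy, scipy, OpenCV 4.12 (cv2) and the standard library are available. Lean on these libraries where they do the work, as an engineer would, in place of code of your own. Each camera call takes 0.05 s, during which the arm holds its last target. There are 200 camera calls.

## Working session

There is one attempt and no reset: what is moved stays moved. The work goes in short steps, Python scripts to look and compute and a tool call to move; the robot and the scene stay as the last step left them, time stands still between calls to the robot, and variables do not carry over. Pictures are saved under pics/ and viewed, at most 10 in all, crops included, and the job is handed in when it is done.

Besides the shell and the picture viewer there is one more tool, called after ">>>" by a JSON object that holds its "api" and its "payload", one argument or row to a line. arm_command: Moves the arm, as the interface text tells. Its arguments: {"type":"object","properties":{"rows":{"type":"array"},"newtons":{"type":"number"}},"required":["rows"]}

```bash
ls; mkdir -p pics
cat > h.py <<'E'
import numpy as np, cv2
from cell import arm
from scipy.spatial.transform import Rotation as R
def ray(cam,px,C=None):
    C=C or arm.get_calibration(cam)
    p=cv2.undistortPoints(np.array([[px]],float),np.array(C["K"],float),np.array(C["dist"],float))[0,0]
    T=np.array(C["world_from_camera"]); d=T[:3,:3]@np.array([p[0],-p[1],-1]); return T[:3,3],d/np.linalg.norm(d)
def atz(cam,px,z,C=None):
    o,d=ray(cam,px,C); return o+d*(z-o[2])/d[2]
def proj(cam,P,C=None):
    C=C or arm.get_calibration(cam); T=np.linalg.inv(np.array(C["world_from_camera"]))
    P=np.atleast_2d(P)@T[:3,:3].T+T[:3,3]; P=P*[1,-1,-1]
    return cv2.projectPoints(P,np.zeros(3),np.zeros(3),np.array(C["K"],float),np.array(C["dist"],float))[0][:,0]
def tri(rays):
    A=sum(np.eye(3)-np.outer(d,d) for o,d in rays); b=sum((np.eye(3)-np.outer(d,d))@o for o,d in rays)
    return np.linalg.solve(A,b)
def save(name,cam):
    im=arm.get_image(cam); cv2.imwrite(name,im[...,::-1]); return im
E
python3 - <<'E'
from h import *
a=save('pics/scene0.png','scene');
names=["index_table","handle_top","hub","shackle","pin_head","camera_stand","lens","bare_bow"]
for c in["scene","top"]:
    if c=="top": b=save('pics/top0.png','top')
    for n in names:
        print(c,n,[(np.round(r["position"]).tolist(),round(r["conf"],2)) for r in arm.look_for(n,c)][:4])
    T=np.array(arm.get_calibration(c)["world_from_camera"]);print(T.round(3).tolist())
cv2.imwrite('pics/both.png',cv2.resize(np.vstack([a,b])[...,::-1],None,fx=.78,fy=.78))
s=arm.state();print(s["time_s"],s["position"],s["eef_rot"],s["force"])
E
```

```text
pics
scene index_table [([229.0, 224.0], 0.92), ([228.0, 227.0], 0.55)]
scene handle_top [([226.0, 226.0], 0.88), ([365.0, 220.0], 0.29)]
scene hub [([225.0, 227.0], 0.75)]
scene shackle [([286.0, 274.0], 0.76), ([257.0, 218.0], 0.62), ([243.0, 163.0], 0.47)]
scene pin_head [([286.0, 275.0], 0.88), ([255.0, 220.0], 0.57), ([243.0, 162.0], 0.57)]
scene camera_stand [([355.0, 290.0], 0.95)]
scene lens [([365.0, 216.0], 0.94), ([245.0, 201.0], 0.59)]
scene bare_bow [([240.0, 231.0], 0.63)]
[[-0.622, -0.514, 0.591, 1.292], [0.783, -0.401, 0.475, 0.595], [-0.007, 0.758, 0.652, 1.026], [0.0, 0.0, 0.0, 1.0]]
top index_table [([262.0, 202.0], 0.59)]
top handle_top []
top hub [([266.0, 197.0], 0.77), ([104.0, 147.0], 0.22)]
top shackle [([236.0, 209.0], 0.73), ([310.0, 299.0], 0.72), ([179.0, 164.0], 0.67)]
top pin_head [([177.0, 160.0], 0.82), ([309.0, 298.0], 0.7), ([269.0, 198.0], 0.64), ([237.0, 208.0], 0.55)]
top camera_stand [([105.0, 147.0], 0.65)]
top lens [([81.0, 132.0], 0.64)]
top bare_bow [([235.0, 170.0], 0.63), ([269.0, 162.0], 0.46)]
[[0.117, 0.969, -0.216, 0.307], [-0.993, 0.115, -0.02, -0.043], [0.005, 0.217, 0.976, 1.152], [0.0, 0.0, 0.0, 1.0]]
0.9 [ 0.3275445  -0.64676163  0.19010087] [-3.14152964e+00  5.90772565e-05  4.68855803e-01] [-0.72143785  1.20702857  0.45428604]
```

Run:
```python
from h import *
a=cv2.imread('pics/scene0.png');b=cv2.imread('pics/top0.png')
cv2.imwrite('pics/s2.png',cv2.resize(a[110:340,150:450],(782,600),interpolation=cv2.INTER_CUBIC))
cv2.imwrite('pics/t2.png',cv2.resize(b[90:330,40:350],(775,600),interpolation=cv2.INTER_CUBIC))
```

```text
(no output)
```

View pics/s2.png

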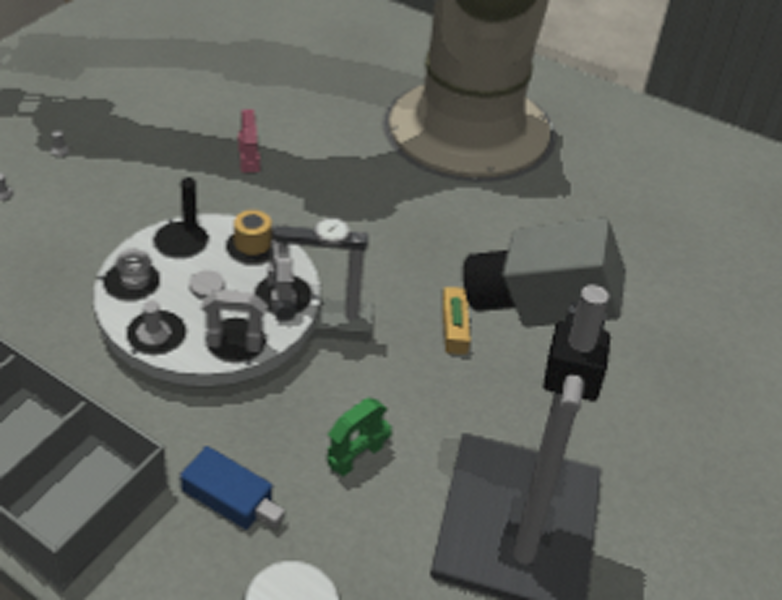

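View pics/t2.png

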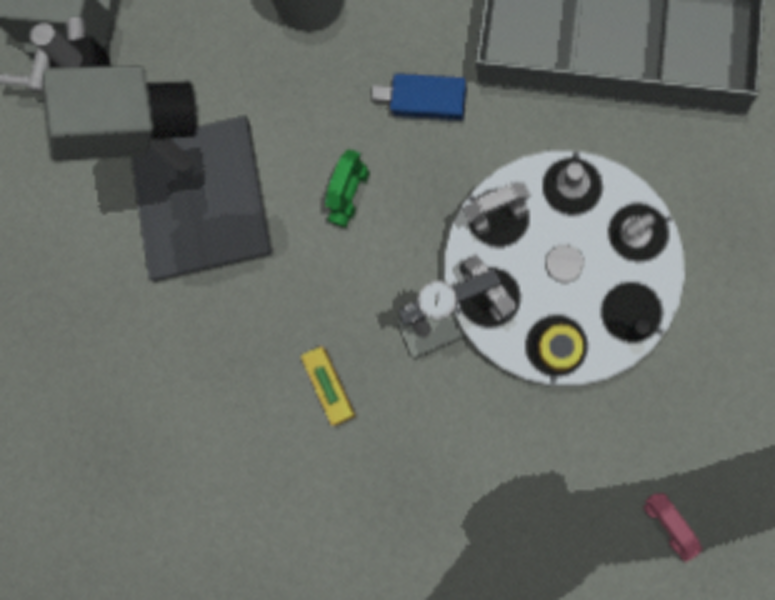

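Scene and top pictures: the steel pinned shackle stands under the dial gauge at top px (236,209), scene px (257,218). Look-alikes are green at top (179,164) and pink at (310,299). The pinless grey bow is at top (235,170). Only the grey one under the gauge fits. The handle post is near top px (296,220), the lens near top px (81,132) and scene px (365,216).

```bash
cat > rect.py <<'E'
from h import *
def rectify(im,C,x0,x1,y0,y1,z,s=0.0005):
    # rows: x decreasing, columns: y decreasing
    xs=np.arange(x1,x0,-s);ys=np.arange(y1,y0,-s)
    P=np.stack(np.meshgrid(xs,ys,indexing='ij'),-1).reshape(-1,2);P=np.c_[P,np.full(len(P),z)]
    m=proj(None,P,C).reshape(len(xs),len(ys),2).astype(np.float32)
    return cv2.remap(im,m,None,cv2.INTER_LINEAR)
E
python3 - <<'E'
from rect import *
from scipy.optimize import least_squares
ims={c:cv2.imread(f'pics/{c}0.png') if c=='top' else cv2.imread('pics/scene0.png') for c in('top','scene')}
Cs={c:arm.get_calibration(c) for c in ims}
c0=atz('top',[266,195],0.045);print(c0)
# radial edge of the bright plate in each view
def edge(c,ctr):
    g=cv2.cvtColor(ims[c],cv2.COLOR_BGR2GRAY).astype(np.float32);out=[]
    rr=np.arange(.125,.155,.0005)
    for a in np.arange(0,2*np.pi,np.pi/90):
        P=np.c_[ctr[0]+rr*np.cos(a),ctr[1]+rr*np.sin(a),np.full(len(rr),.045)]
        m=proj(c,P,Cs[c]).astype(np.float32)
        v=cv2.remap(g,m[:,None,:],None,cv2.INTER_LINEAR)[:,0];d=np.convolve(v,[1]*6+[-1]*6,'same')[6:-6]
        i=d.argmax()
        if d[i]>250: out.append(P[i+6,:2])
    return np.array(out)
for c in ims:
    ctr=c0[:2].copy()
    for k in range(4):
        e=edge(c,ctr);r=least_squares(lambda p:np.hypot(*(e-p).T)-.140,ctr,loss='soft_l1',f_scale=.001);ctr=r.x
    print(c,ctr,len(e),np.median(np.hypot(*(e-ctr).T)))
o=[]
for c in ims:
    o.append(rectify(ims[c],Cs[c],ctr[0]-.16,ctr[0]+.16,ctr[1]-.16,ctr[1]+.24,.045,.001))
cv2.imwrite('pics/r.png',cv2.resize(np.hstack(o),None,fx=1,fy=1))
L=[ray('top',[81,132]),ray('scene',[365,216])];p=tri(L);print('lens',p,[np.linalg.norm(np.cross(p-o,d)) for o,d in L])
for n in['rivet_big','eye_nut','bush','bare_bow','shackle','handle_top']:
    print(n,[(np.round(r['position']).tolist(),round(r['conf'],2)) for r in arm.look_for(n,'top')][:3])
E
```

```text
[ 0.54594282 -0.06273872  0.045     ]
top [ 0.56374618 -0.05975234] 38 0.13945565307214997
scene [ 0.53146216 -0.04880041] 35 0.13885558596587166
lens [0.5745028  0.36993938 0.3448726 ] [np.float64(0.002167718378587061), np.float64(0.00216771837858712)]
rivet_big [([269.0, 163.0], 0.68)]
eye_nut []
bush [([264.0, 230.0], 0.48)]
bare_bow [([235.0, 170.0], 0.63), ([269.0, 162.0], 0.46)]
shackle [([236.0, 209.0], 0.73), ([310.0, 299.0], 0.72), ([179.0, 164.0], 0.67)]
handle_top []
```

View pics/r.png

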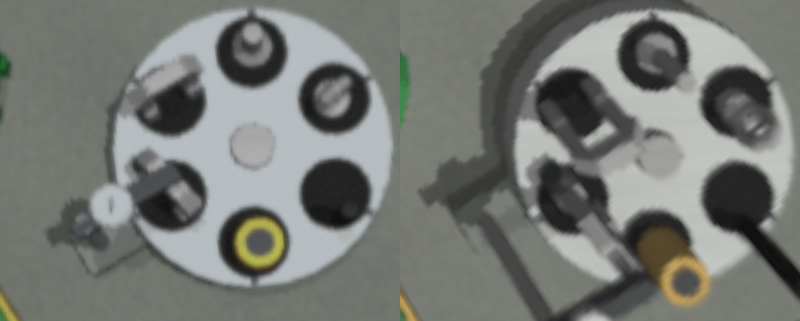

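The left half (top) puts the plate centre at about (251,147), and the right half (scene) at about (653,150). So the hub is near (0.543,-0.061), and the rim ticks give a table yaw of about 0. I'll refine that and plan the approach.

```bash
cat >> h.py <<'E'
def rel(pos,yaw=None,Rt=None,base=None):
    s=arm.state() if base is None else base
    R0=R.from_euler('xyz',s["eef_rot"]); Rt=Rt or R.from_euler('xyz',[np.pi,0,yaw])
    return np.r_[R0.inv().apply(np.array(pos)-s["position"])*1000, (R0.inv()*Rt).as_rotvec()]
E
python3 - <<'E'
from h import *
from scipy.optimize import least_squares
def fit(c):
    g=cv2.cvtColor(cv2.imread(f'pics/{c}0.png'),cv2.COLOR_BGR2GRAY).astype(np.float32);C=arm.get_calibration(c)
    ctr=np.array([.543,-.061]);rr=np.arange(.120,.160,.0005)
    for k in range(5):
        e=[]
        for a in np.arange(0,2*np.pi,np.pi/120):
            P=np.c_[ctr[0]+rr*np.cos(a),ctr[1]+rr*np.sin(a),np.full(len(rr),.045)]
            v=cv2.remap(g,proj(c,P,C).astype(np.float32)[:,None,:],None,cv2.INTER_LINEAR)[:,0]
            d=np.convolve(v,[-1]*6+[1]*6,'valid')*-1*-1
            d=np.array([v[i-6:i].mean()-v[i:i+6].mean() for i in range(16,len(v)-16)]);i=d.argmax()
            if d[i]>25:e.append(P[i+16,:2])
        e=np.array(e);ctr=least_squares(lambda p:np.hypot(*(e-p[:2]).T)-.140,ctr,loss='soft_l1',f_scale=.0005).x
    print(c,ctr,len(e),np.median(np.hypot(*(e-ctr).T)))
    # ticks at r~.134
    th=np.radians(np.arange(0,360,.25));v=0
    for r in(.132,.134,.136):
        P=np.c_[ctr[0]+r*np.cos(th),ctr[1]+r*np.sin(th),np.full(len(th),.045)]
        v=v+cv2.remap(g,proj(c,P,C).astype(np.float32)[:,None,:],None,cv2.INTER_LINEAR)[:,0]/3
    for k in range(6):
        w=[(60*k+o)%360 for o in np.arange(-8,8.1,.25)];vv=np.array([v[int(x*4)%1440] for x in w]);wt=np.clip(np.median(vv)-vv-8,0,None)
        if wt.sum()>0: print(60*k,round((wt*np.arange(-8,8.1,.25)).sum()/wt.sum(),2),wt.max().round())
fit('top');fit('scene')
s=arm.state();print(rel([.469,-.149,.2],np.radians(50)).round(3),np.degrees(s['eef_rot']))
E
```

```text
top [ 0.54449255 -0.0611351 ] 214 0.13945965707692304
0 0.55 76.0
60 3.21 35.0
120 -0.12 43.0
180 0.8 67.0
240 0.91 65.0
300 0.93 62.0
scene [ 0.54210573 -0.0622879 ] 166 0.13951047191141047
0 0.44 77.0
60 1.74 28.0
120 -1.35 41.0
180 -7.03 13.0
240 -3.6 108.0
300 0.51 77.0
[ 351.115 -380.193   -9.904    0.       0.      -0.404] [1.79997824e+02 3.20565106e-03 2.68589732e+01]
```

>>> {"api": "arm_command", "payload": {
  "rows": [
    [[353,-381,-10,0,0,-0.415,60],[353,-381,-10,0,0,-0.415,60],[353,-381,-10,0,0,-0.415,60],[353,-381,-10,0,0,-0.415,60],[353,-381,-10,0,0,-0.415,60],[353,-381,-10,0,0,-0.415,60],[353,-381,-10,0,0,-0.415,60],[353,-381,-10,0,0,-0.415,60]]
  ],
  "newtons": 15
}}

```text
time_s: 2.0
position: [0.4378, -0.2605, 0.1982]
eef_rot: [3.141, -0.0, 0.884]
force: [1.0, -0.4, -0.1]
gripper_width: 0.642
finger_force: 0.0
```

Run:
```python
from h import *
s=arm.state();print(s['time_s'],s['position'],s['gripper_width']);print(rel([.4705,-.1507,.2],np.radians(50.7)).round(3))
```

```text
2.0 [ 0.43782687 -0.26046502  0.19816127] 0.6422731415207487
[ 1.05575e+02 -4.43810e+01 -1.85900e+00  1.00000e-03 -0.00000e+00
 -1.00000e-03]
```

>>> {"api": "arm_command", "payload": {
  "rows": [
    [[100,-42,0,0,0,0,60],[100,-42,0,0,0,0,60],[100,-42,0,0,0,0,60],[100,-42,0,0,0,0,60],[100,-42,0,0,0,0,60]]
  ]
}}

```text
time_s: 2.5
position: [0.4681, -0.1595, 0.1979]
eef_rot: [3.141, 0.001, 0.883]
force: [0.0, 0.0, -0.2]
gripper_width: 0.644
finger_force: 0.0
```

Run:
```python
from h import *
s=arm.state();print(s['time_s'],s['position']);print(rel([.4705,-.1507,.2],np.radians(50.7)).round(3))
C=arm.get_calibration('wrist');im=save('pics/w0.png','wrist')
print([(r['position'],r['conf']) for r in arm.look_for('handle_top','wrist')])
T=np.array(C['world_from_camera']);print(T.round(3).tolist())
print('pred handle top',proj(None,[.4705,-.1507,.123],C), 'hub',proj(None,[.5433,-.0617,.055],C))
```

```text
2.5 [ 0.46813852 -0.15946847  0.1978504 ]
[ 8.273e+00 -3.741e+00 -2.156e+00  0.000e+00  1.000e-03 -2.000e-03]
[([262.8, 77.8], 0.79), ([161.1, 32.3], 0.44)]
[[0.773, 0.609, 0.178, 0.517], [-0.634, 0.742, 0.218, -0.099], [0.001, -0.281, 0.96, 0.392], [0.0, 0.0, 0.0, 1.0]]
pred handle top [[253.81512818 183.51059062]] hub [[254.09015343  54.92825374]]
```

View pics/w0.png

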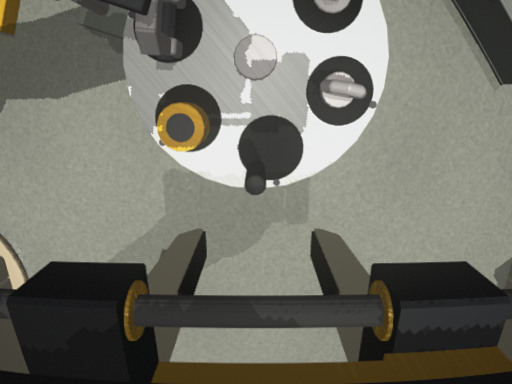

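Handle top is at (255,184) in the wrist picture, prediction (254,184), so the table pose is confirmed. I'll descend around the post.

>>> {"api": "arm_command", "payload": {
  "rows": [
    [[7,-3,0,0,0,0,60],[7,-3,40,0,0,0,60],[7,-3,80,0,0,0,60],[7,-3,104,0,0,0,60],[7,-3,104,0,0,0,60]]
  ]
}}

```text
time_s: 3.1
position: [0.4687, -0.1509, 0.0912]
eef_rot: [-3.137, 0.002, 0.883]
force: [0.7, 1.0, 0.6]
gripper_width: 0.646
finger_force: 0.0
```

Run:
```python
from h import *
s=arm.state();print(s['time_s'],s['position'],s['force']);print(rel([.4705,-.1507,.09],np.radians(50.7)).round(3))
```

```text
3.1 [ 0.46869857 -0.15090392  0.09123912] [0.65794545 0.97337973 0.58202537]
[ 1.304  1.268  1.23  -0.005  0.002 -0.002]
```

>>> {"api": "arm_command", "payload": {
  "rows": [
    [[1,1,0,0,0,0,10],[1,1,0,0,0,0,10],[1,1,0,0,0,0,10],[1,1,0,0,0,0,10],[1,1,0,0,0,0,10]]
  ],
  "newtons": 10
}}

```text
time_s: 3.6
position: [0.4723, -0.151, 0.0945]
eef_rot: [3.14, -0.0, 0.884]
force: [1.0, -0.1, -0.2]
gripper_width: 0.265
finger_force: 0.0
```

>>> {"api": "arm_command", "payload": {
  "rows": [
    [[0.1,4,0,0,0,-0.035,10],[0.4,10,0,0,0,-0.087,10],[1.4,18,0,0,0,-0.157,10],[2.9,25.9,0,0,0,-0.227,10],[5,33.6,0,0,0,-0.297,10],[7.6,41.2,0,0,0,-0.367,10],[10.8,48.6,0,0,0,-0.436,10],[15.4,57.5,0,0,0,-0.524,10]]
  ]
}}

```text
time_s: 4.4
position: [0.5253, -0.1752, 0.0948]
eef_rot: [-3.14, 0.001, 1.412]
force: [-5.1, 4.1, 11.6]
gripper_width: 0.11
finger_force: 6.4
```

Run:
```python
from h import *
s=arm.state();d=s['position'][:2]-[.5433,-.0617];print(s['time_s'],s['position'],s['force'],s['gripper_width'],np.hypot(*d),np.degrees(np.arctan2(d[1],d[0]))%360)
a=np.radians(290.7);print(rel([.5433+.115*np.cos(a),-.0617+.115*np.sin(a),.09],np.radians(110.7)).round(3))
```

```text
4.4 [ 0.52527983 -0.1751591   0.09476462] [-5.07585192  4.06334081 11.64492266] 0.10986210021044557 0.11488121347895894 260.9753625951019
[ 1.5080e+01  5.7012e+01  4.6560e+00 -2.0000e-03  0.0000e+00 -5.2000e-01]
```

Run:
```python
from h import *
C=arm.get_calibration('wrist');im=save('pics/w1.png','wrist')
s=arm.state();print(s['gripper_width'],s['finger_force'],s['force'])
t=save('pics/t1.png','top')
cv2.imwrite('pics/w1b.png',cv2.resize(np.hstack([im,t])[...,::-1],(800,300)))
```

```text
0.11098474928807608 1.6800858825445175 [ 3.44610508 -0.52734577  3.16375417]
```

View pics/w1b.png

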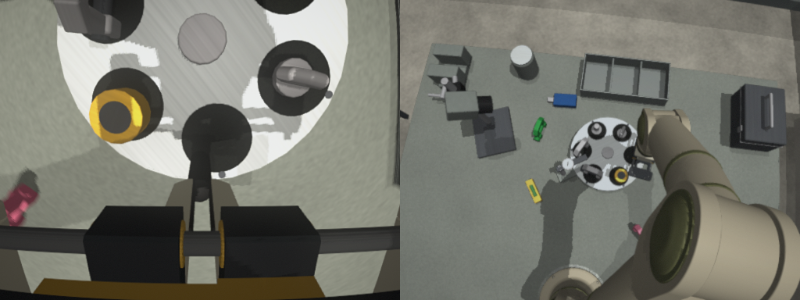

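Run:
```python
from h import *
im=cv2.imread('pics/w1.png');cv2.imwrite('pics/w1c.png',cv2.resize(im[130:340,160:380],(628,600),interpolation=cv2.INTER_CUBIC))
C=arm.get_calibration('wrist');s=arm.state()
a=np.radians(230.7+np.arange(10,45,5));print(np.c_[np.degrees(a),proj(None,np.c_[.5433+.115*np.cos(a),-.0617+.115*np.sin(a),0*a+.123],C)].round(0).tolist())
print('tcp',proj(None,s['position'],C),'grasp',proj(None,s['position']+[0,0,.019],C))
```

```text
[[241.0, 183.0, 231.0], [246.0, 200.0, 236.0], [251.0, 217.0, 240.0], [256.0, 234.0, 242.0], [261.0, 252.0, 243.0], [266.0, 269.0, 242.0], [271.0, 287.0, 240.0]]
tcp [[258.59220645 224.34644841]] grasp [[258.76303595 236.14464283]]
```

View pics/w1c.png

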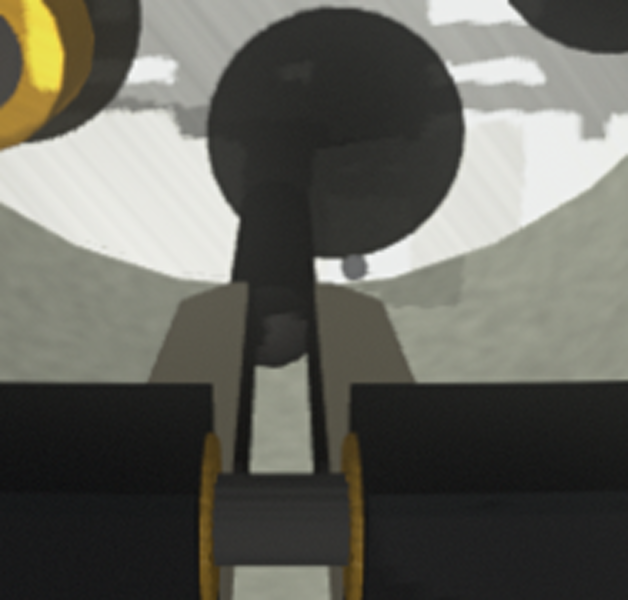

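The post sits between the fingers (crop (280,345)) and the plate has turned about 30°. Continuing the arc.

>>> {"api": "arm_command", "payload": {
  "rows": [
    [[0.4,9,0,0,0,-0.078,10],[1.4,18,0,0,0,-0.157,10],[2.9,25.9,0,0,0,-0.227,10],[5,33.6,0,0,0,-0.297,10],[7.6,41.2,0,0,0,-0.367,10],[10.8,48.6,0,0,0,-0.436,10],[13.5,54,0,0,0,-0.489,10],[15.4,57.5,0,0,0,-0.524,10]]
  ]
}}

```text
time_s: 5.3
position: [0.5862, -0.1686, 0.0948]
eef_rot: [3.141, -0.0, 1.936]
force: [-4.3, 3.6, 12.1]
gripper_width: 0.11
finger_force: 5.7
```

>>> {"api": "arm_command", "payload": {
  "rows": [
    [[0,0,0,0,0,0,10],[0,0,0,0,0,0,10],[0,0,0,0,0,0,60],[0,0,0,0,0,0,60],[0,0,0,0,0,0,60],[0,0,0,0,0,0,60],[0,0,0,0,0,0,60],[0,0,0,0,0,0,60]]
  ]
}}

```text
time_s: 6.1
position: [0.5875, -0.1688, 0.0948]
eef_rot: [3.138, 0.001, 1.934]
force: [2.8, 2.0, 3.8]
gripper_width: 0.572
finger_force: 1.9
```

Run:
```python
from h import *
s=arm.state();d=s['position'][:2]-[.5433,-.0617];print(s['time_s'],s['position'],s['force'],s['gripper_width'],np.hypot(*d),np.degrees(np.arctan2(d[1],d[0]))%360)
```

```text
6.1 [ 0.58751456 -0.16878584  0.09481931] [2.84546884 1.9932367  3.76448127] 0.5721384164445661 0.11585467241833419 292.43518778937954
```

>>> {"api": "arm_command", "payload": {
  "rows": [
    [[0,0,-40,0,0,0,60],[0,0,-80,0,0,0,60],[0,0,-120,0,0,0,60],[0,0,-120,0,0,0,60]]
  ]
}}

```text
time_s: 6.5
position: [0.5879, -0.1701, 0.2189]
eef_rot: [3.136, 0.005, 1.932]
force: [-0.0, 0.1, 0.4]
gripper_width: 0.645
finger_force: 0.0
```

Run:
```python
from h import *
s=arm.state();print(s['time_s'],s['position'],s['q'].round(3));
print(rel([.448,-.09,.215],np.radians(91)).round(3))
L=[ray('top',[117,133]),ray('scene',[332,218])];p=tri(L);print('lens',p,[np.linalg.norm(np.cross(p-o,d)) for o,d in L])
# roof corners of camera body in the top view, crop -> px
```

```text
6.5 [ 0.58787088 -0.17013415  0.21890886] [ 0.563  0.477 -0.544  1.82   0.306  0.921  0.244]
[ 1.24428e+02 -1.02523e+02  2.73400e+00  7.00000e-03  4.00000e-03
  3.44000e-01]
lens [0.59244703 0.30129285 0.31110449] [np.float64(0.0021269597065963377), np.float64(0.0021269597065962037)]
```

>>> {"api": "arm_command", "payload": {
  "rows": [
    [[124,-102,0,0,0,0.344,60],[124,-102,0,0,0,0.344,60],[124,-102,0,0,0,0.344,60],[124,-102,0,0,0,0.344,60],[124,-102,0,0,0,0.344,60],[124,-102,0,0,0,0.344,60]]
  ]
}}

```text
time_s: 7.1
position: [0.4475, -0.0903, 0.2139]
eef_rot: [3.14, 0.0, 1.588]
force: [-0.6, 0.1, 0.3]
gripper_width: 0.641
finger_force: 0.0
```

Run:
```python
from h import *
s=arm.state();print(s['time_s'],s['position'],s['eef_rot'],s['q'].round(2));
C=arm.get_calibration('wrist');im=save('pics/w2.png','wrist')
for n in('shackle','pin_head','lens','camera_stand'):print(n,[(r['position'],r['conf']) for r in arm.look_for(n,'wrist')])
a=np.radians(180.7);print(proj(None,[[.5433+.095*np.cos(a),-.0617+.095*np.sin(a),z] for z in(.045,.121)],C))
cv2.imwrite('pics/w2c.png',cv2.resize(im[...,::-1],(800,600),interpolation=cv2.INTER_CUBIC))
```

```text
7.1 [ 0.44753392 -0.09034472  0.21394551] [3.14048531e+00 3.36402454e-04 1.58816914e+00] [ 0.49  0.28 -0.51  2.14  0.2   0.76 -0.14]
shackle [([132.3, 249.3], 0.88), ([262.1, 145.0], 0.6)]
pin_head [([129.6, 248.6], 0.7), ([263.4, 146.1], 0.68)]
lens [([302.5, 221.2], 0.51)]
camera_stand []
[[259.37743204 146.95871937]
 [259.79278492 158.46611806]]
```

View pics/w2c.png

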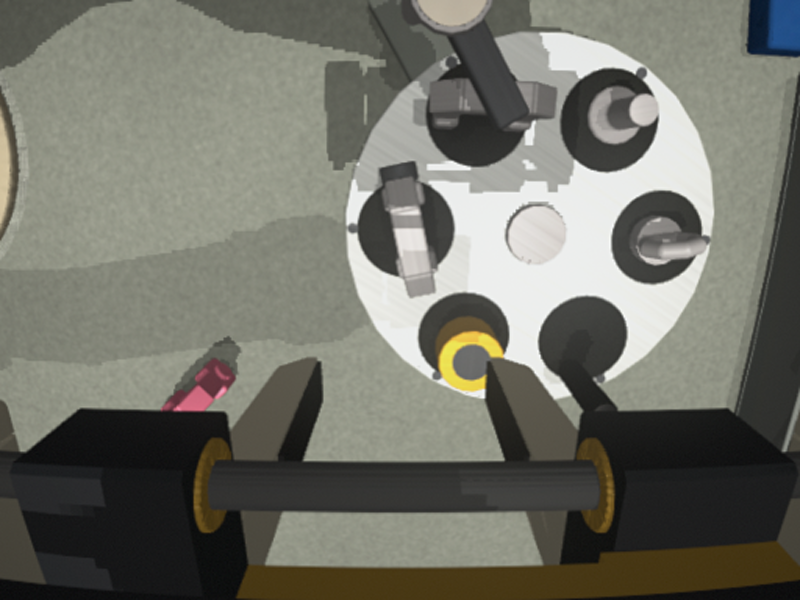

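The table rests in the stop, with the rim tick at the unload place (353,228). The steel shackle with its pin stands at the unload place, crown around (410,240) and head at the upper end (398,172), pointing +y towards the camera. Confirming in an enlarged crop.

Run:
```python
from h import *
im=cv2.imread('pics/w2.png');cv2.imwrite('pics/w2d.png',cv2.resize(im[95:200,210:320],(628,600),interpolation=cv2.INTER_CUBIC))
```

```text
(no output)
```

View pics/w2d.png

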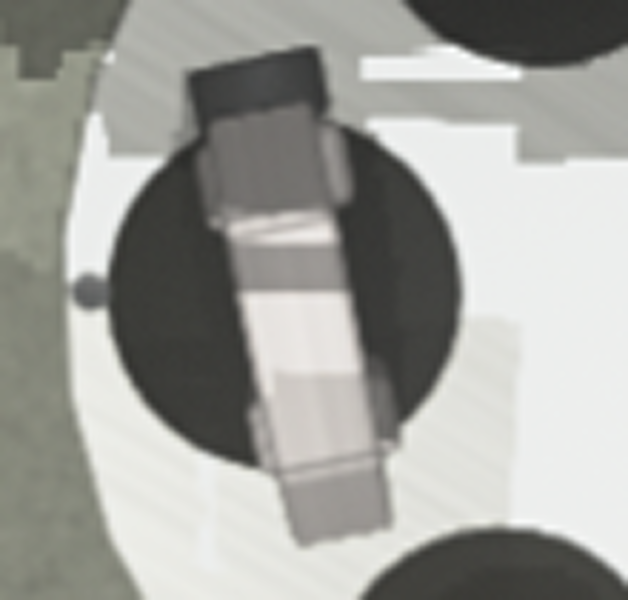

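The crop shows bare steel, the crown from (284,230) to (328,466), and the dark round pin head at the upper end (255,85). This is the shackle meant.

Run:
```python
from h import *
C=arm.get_calibration('wrist');f=lambda x,y:[210+x/5.71,95+y/5.71]
a,b=atz('w',f(284,230),.121,C),atz('w',f(328,466),.121,C);d=a-b;c=(a+b)/2
ang=np.degrees(np.arctan2(d[1],d[0]));print(a,b,'len',np.linalg.norm(d),'centre',c,'pin axis angle',ang)
t=atz('w',f(90,291),.045,C)-[.5433,-.0617,.045];print('tick',np.hypot(*t[:2]),np.degrees(np.arctan2(t[1],t[0])))
h=atz('w',f(255,85),.06,C);print('head',h, 'pred',c+.043*d/np.linalg.norm(d))
hd=(f(255,75))
print(rel([c[0],c[1],.215],np.radians(ang)).round(3),rel([c[0],c[1],.094],np.radians(ang)).round(3))
```

```text
[ 0.44721888 -0.04136416  0.121     ] [ 0.45506088 -0.07925853  0.121     ] len 0.03869727980814022 centre [ 0.45113988 -0.06031135  0.121     ] pin axis angle 101.69195284046368
tick 0.1342360345884156 -179.95759249556656
head [ 0.4417123  -0.02065935  0.06      ] pred [ 0.44242594 -0.01820354  0.121     ]
[ 2.9638e+01  4.6530e+00 -1.5510e+00 -0.0000e+00 -1.0000e-03 -1.8800e-01] [ 2.95710e+01  4.69000e+00  1.19449e+02 -0.00000e+00 -1.00000e-03
 -1.88000e-01]
```

>>> {"api": "arm_command", "payload": {
  "rows": [
    [[30,5,0,0,0,-0.188,60],[30,5,0,0,0,-0.188,60],[30,5,40,0,0,-0.188,60],[30,5,80,0,0,-0.188,60],[30,5,105,0,0,-0.188,60],[30,5,118,0,0,-0.188,60],[30,5,118,0,0,-0.188,60]]
  ],
  "newtons": 45
}}

```text
time_s: 8.05
position: [0.45, -0.0594, 0.0939]
eef_rot: [-3.138, -0.001, 1.776]
force: [0.0, 0.9, 0.1]
gripper_width: 0.648
finger_force: 0.0
```

Run:
```python
from h import *
s=arm.state();print(s['time_s'],s['force']);print(rel([.4511,-.0603,.094],np.radians(101.7)).round(3))
```

```text
8.05 [0.02269674 0.87827802 0.12524443]
[-1.109e+00  8.680e-01 -5.700e-02 -3.000e-03 -1.000e-03  1.000e-03]
```

>>> {"api": "arm_command", "payload": {
  "rows": [
    [[-1,1,0,0,0,0,5],[-1,1,0,0,0,0,5],[-1,1,0,0,0,0,5],[-1,1,0,0,0,0,5],[-1,1,0,0,0,0,5],[-1,1,0,0,0,0,5],[-1,1,0,0,0,0,5],[-1,1,0,0,0,0,5]]
  ]
}}

```text
time_s: 8.85
position: [0.4519, -0.0603, 0.0958]
eef_rot: [3.142, 0.0, 1.776]
force: [-0.3, 0.0, -0.1]
gripper_width: 0.061
finger_force: 0.0
```

>>> {"api": "arm_command", "payload": {
  "rows": [
    [[0,0,-5,0,0,0,5],[0,0,-20,0,0,0,5],[0,0,-50,0,0,0,5],[0,0,-90,0,0,0,5],[0,0,-110,0,0,0,5],[0,0,-110,0,0,0,5]]
  ]
}}

```text
time_s: 9.45
position: [0.4533, -0.0603, 0.2086]
eef_rot: [3.137, 0.002, 1.775]
force: [-0.3, 0.2, -0.1]
gripper_width: 0.053
finger_force: 0.0
```

Run:
```python
from h import *
s=arm.state();print(s['time_s'],s['position'],s['force'],s['gripper_width'],s['finger_force'],s['q'].round(2),s['eef_rot'])
C=arm.get_calibration('wrist');im=save('pics/w3.png','wrist')
t=save('pics/t3.png','top');
for c in('top','scene'):
    if c=='scene':save('pics/s3.png',c)
    r=arm.regions_of('camera_stand',c);print(c,[(x['position'],x['conf']) for x in r]); cv2.imwrite(f'pics/m_{c}.png',r[0]['region'].astype(np.uint8)*255)
a=cv2.imread('pics/s3.png')[180:250,310:400];b=cv2.imread('pics/t3.png')[105:165,50:130]
cv2.imwrite('pics/cam.png',np.hstack([cv2.resize(a,(386,300),interpolation=3),cv2.resize(b,(400,300),interpolation=3)]))
cv2.imwrite('pics/cam3.png',np.vstack([cv2.imread('pics/cam.png'),cv2.resize(cv2.imread('pics/w3.png')[84:],(786,300)) ]))
```

```text
9.45 [ 0.45333326 -0.06030233  0.20859629] [-0.329833    0.22132175 -0.09706244] 0.05328827407518263 0.0 [ 0.47  0.3  -0.58  2.15  0.24  0.75 -0.06] [3.13697116e+00 1.91842087e-03 1.77535147e+00]
top [([104.6, 150.7], 0.89), ([231.9, 195.6], 0.48)]
scene [([357.9, 286.2], 0.9), ([229.9, 223.8], 0.42)]
```

View pics/cam3.png

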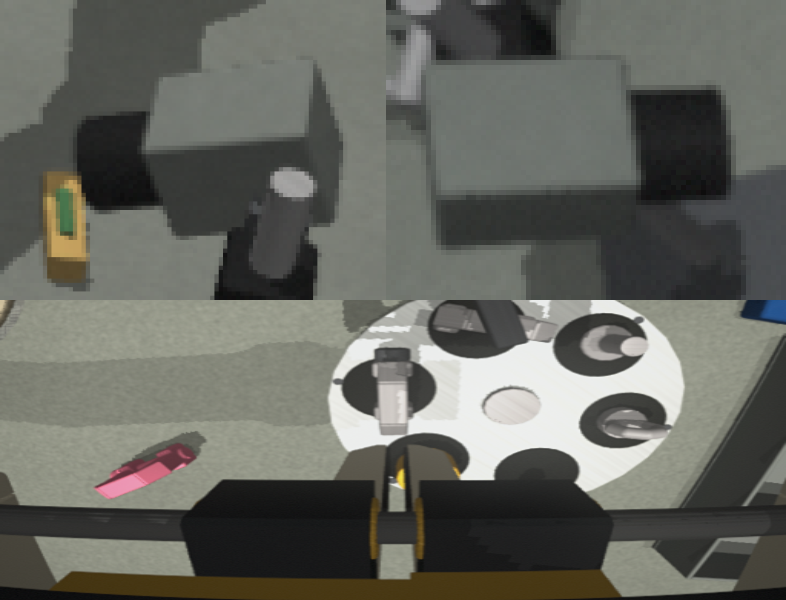

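The grip came up empty: the shackle is still standing at the unload place (bottom panel, (393,390)). The fingertips show at about (395,447), lower than I predicted, so I'll find the finger offset numerically and in one annotated montage.

Run:
```python
from h import *
s=arm.state();C=arm.get_calibration('wrist');print(np.array(C['K']).round(1).tolist(),np.round(C['dist'],3))
T=np.array(C['world_from_camera']);R0=R.from_euler('xyz',s['eef_rot'])
print('cam in tool',R0.inv().apply(T[:3,3]-s['position']).round(4), 'view dir in tool',R0.inv().apply(-T[:3,2]).round(3))
Rt=R0.as_matrix();p=s['position']
pts=np.array([p,p-Rt[:,2]*.019,p+Rt[:,0]*.0075,p-Rt[:,2]*.084])
S=np.array([.4511,-.0603,.045]);a=np.radians(101.7);y=np.array([np.cos(a),np.sin(a),0]);x=np.array([y[1],-y[0],0]);z=np.array([0,0,1])
cr=np.array([S+x*i*.009+y*j*.02+z*.076 for i,j in((-1,-1),(1,-1),(1,1),(-1,1))])
out=[]
for cam,f,w in(('wrist','w3',(190,130,130,130)),('scene','s3',None),('top','t3',None)):
    CC=arm.get_calibration(cam);im=cv2.imread(f'pics/{f}.png');q=proj(cam,pts,CC);k=proj(cam,cr,CC)
    print(cam,'tcp',q[0],'grasp',q[1],'front',q[2],'body',q[3],'crown',k.round(1).tolist())
    c=q[0] if cam!='wrist' else (q[0]+k.mean(0))/2
    n=100 if cam=='wrist' else 60
    x0,y0=int(c[0]-n/2),int(c[1]-n/2);sc=400/n if cam!='wrist' else 6
    g=cv2.resize(im[y0:y0+n,x0:x0+n],None,fx=sc,fy=sc,interpolation=cv2.INTER_CUBIC)
    for u,col in zip(q[:2],((0,0,255),(0,255,0))): cv2.circle(g,tuple(int(v) for v in (u-[x0,y0]+.5)*sc),4,col,1)
    cv2.polylines(g,[((k-[x0,y0]+.5)*sc).astype(np.int32)],True,(255,128,0),1)
    out.append(g)
L=out[0];r=[cv2.resize(o,(200,200)) for o in out[1:]]
rr=np.vstack([cv2.resize(o,(300,300)) for o in out[1:]]);M=np.hstack([cv2.resize(L,(500,600))[:, :],rr]);cv2.imwrite('pics/mont.png',M);print(M.shape)
```

```text
[[316.9, 0.0, 258.1], [0.0, 316.9, 193.8], [0.0, 0.0, 1.0]] [-0.09  0.    0.    0.    0.  ]
cam in tool [ 0.0778 -0.0004 -0.194 ] view dir in tool [-0.281 -0.     0.96 ]
wrist tcp [258.76704024 224.59552327] grasp [258.82531055 236.4217114 ] front [258.78050167 213.85095474] body [259.14412798 301.6385008 ] crown [[249.0, 211.0], [268.4, 211.1], [268.8, 168.7], [248.7, 168.7]]
scene tcp [246.84561637 167.19980153] grasp [246.84160888 162.30865266] front [249.01513101 167.8512658 ] body [246.82770662 144.85609069] crown [[242.5, 184.4], [240.1, 187.6], [251.2, 191.2], [253.6, 187.9]]
top tcp [263.48164094 218.95255819] grasp [263.764574   217.77502872] front [260.43536723 219.21748392] body [264.8232953  213.36764604] crown [[270.2, 226.3], [269.5, 219.6], [254.6, 220.9], [255.2, 227.6]]
(600, 800, 3)
```

The wrist view puts the visible fingertips about 27 mm higher than the stated TCP: 105 px gap for 60 mm open, tip row 230 against a predicted 214. The fingers therefore closed just above the crown. I'll reopen and go deeper, watching the force.

>>> {"api": "arm_command", "payload": {
  "rows": [
    [[0,-3,0,0,0,0,60],[0,-3,0,0,0,0,60],[0,-3,0,0,0,0,60],[0,-3,40,0,0,0,60],[0,-3,75,0,0,0,60],[0,-3,105,0,0,0,60],[0,-3,114,0,0,0,60],[0,-3,114,0,0,0,60]]
  ]
}}

```text
time_s: 10.5
position: [0.4484, -0.0605, 0.091]
eef_rot: [-3.139, -0.001, 1.777]
force: [-0.2, 0.3, 0.3]
gripper_width: 0.641
finger_force: 0.0
```

>>> {"api": "arm_command", "payload": {
  "rows": [
    [[0,0,8,0,0,0,60],[0,0,16,0,0,0,60],[0,0,24,0,0,0,60],[0,0,24,0,0,0,60]]
  ]
}}

```text
time_s: 10.9
position: [0.4487, -0.0609, 0.0673]
eef_rot: [-3.141, 0.0, 1.776]
force: [0.6, -0.0, -0.7]
gripper_width: 0.647
finger_force: 0.0
```

Run:
```python
from h import *
s=arm.state();print(s['time_s'],s['force'],s['position'],s['eef_rot'],s['gripper_width']);print(rel([.4505,-.0603,.07],np.radians(101.7)).round(3))
```

```text
10.9 [ 0.56908494 -0.04069502 -0.73867675] [ 0.4487014  -0.06094904  0.06728761] [-3.14095413e+00  1.30900150e-05  1.77580423e+00] 0.6471391440302271
[ 2.690e-01  1.891e+00 -2.714e+00 -1.000e-03  0.000e+00  1.000e-03]
```

>>> {"api": "arm_command", "payload": {
  "rows": [
    [[0,2,0,0,0,0,5],[0,2,0,0,0,0,5],[0,2,0,0,0,0,5],[0,2,0,0,0,0,5],[0,2,0,0,0,0,5],[0,2,0,0,0,0,5],[0,2,0,0,0,0,5],[0,2,0,0,0,0,5]]
  ],
  "newtons": 45
}}

```text
time_s: 11.7
position: [0.451, -0.0605, 0.0679]
eef_rot: [3.141, 0.0, 1.776]
force: [0.4, -1.0, -0.2]
gripper_width: 0.189
finger_force: 44.9
```

Run:
```python
from h import *
s=arm.state();print(s['time_s'],s['force'],s['position'],s['gripper_width'],s['finger_force'])
```

```text
11.7 [ 0.36311541 -0.96634086 -0.16576609] [ 0.45104776 -0.06053711  0.06786343] 0.1890980834391243 44.94793474674225
```

Gripped: 17.6 mm opening, 45 N. Lifting, and fitting the camera body from the corner pixels seen in the last picture.

>>> {"api": "arm_command", "payload": {
  "rows": [
    [[0,0,-4,0,0,0,5],[0,0,-15,0,0,0,5],[0,0,-35,0,0,0,5],[0,0,-65,0,0,0,5],[0,0,-95,0,0,0,5],[0,0,-125,0,0,0,5],[0,0,-150,0,0,0,5],[0,0,-150,0,0,0,5]]
  ],
  "newtons": 60
}}

```text
time_s: 12.5
position: [0.452, -0.0604, 0.2209]
eef_rot: [3.137, 0.002, 1.775]
force: [0.6, 0.2, -6.3]
gripper_width: 0.187
finger_force: 59.9
```

```bash
cat > lens.py <<'E'
from h import *
from scipy.optimize import least_squares
def Rl(psi): # lens axes: x back-up along axis
    p=np.radians(25);return R.from_euler('z',psi).as_matrix()@np.array([[np.cos(p),0,-np.sin(p)],[0,1,0],[np.sin(p),0,np.cos(p)]])
tp=lambda x,y:np.array([50+(x+.5)/5-.5,105+(y+.5)/5-.5]); sp=lambda x,y:np.array([310+(x+.5)/4.288-.5,180+(y+.5)/4.288-.5])
B=85
obs=[('top',(1,-1,1),tp(41,60)),('top',(0,-1,1),tp(239,57)),('top',(0,1,1),tp(248,187)),('top',(1,1,1),tp(52,192)),('top',(1,1,-1),tp(54,245)),
('scene',(0,1,1),sp(160,78)),('scene',(1,1,1),sp(313,60)),('scene',(1,-1,1),sp(303,137)),('scene',(0,-1,1),sp(147,152)),('scene',(0,-1,-1),sp(178,236)),('scene',(1,1,-1),sp(340,143))]
Cs={c:arm.get_calibration(c) for c in('top','scene')}
t=np.linspace(0,2*np.pi,90);ring=np.c_[0*t,26*np.cos(t),26*np.sin(t)]/1000
def res(p,full=False):
    M=Rl(p[3]);W=lambda q:p[:3]+np.atleast_2d(q)@M.T
    r=[]
    for c,k,u in obs:
        r.append(proj(c,W([p[4]+k[0]*.085,k[1]*.032,k[2]*.032]),Cs[c])[0]-u)
    a=proj('top',W(ring),Cs['top']);b=proj('scene',W(ring),Cs['scene'])
    r.append([a[:,0].max()-tp(345,0)[0],b[:,0].min()-sp(78,0)[0]])
    r.append([a[:,1].min()-tp(0,90)[1],a[:,1].max()-tp(0,200)[1]])
    return np.ravel(r)
if __name__=='__main__':
    f=least_squares(res,[.59,.30,.30,np.pi/2,.04],loss='soft_l1',f_scale=1)
    print(f.x.round(4),'yaw',np.degrees(f.x[3]).round(2));print(res(f.x).reshape(-1,2).round(1).tolist())
    np.save('lens.npy',f.x)
    print('sd',np.sqrt(np.diag(np.linalg.inv(f.jac.T@f.jac))).round(4))
    s=arm.state();print(s['time_s'],s['position'],s['force'],s['gripper_width'],s['finger_force'],s['q'].round(2))
E
python3 lens.py
```

```text
[0.5917 0.3016 0.3099 1.9065 0.0396] yaw 109.23
[[-1.2, -0.3], [0.3, -0.7], [2.0, -0.1], [-0.6, 1.0], [-0.6, 1.5], [-1.0, -0.6], [0.7, -1.0], [0.1, -0.2], [-2.6, 0.3], [-1.5, 1.6], [1.4, 1.2], [-0.5, -0.6], [-0.2, 0.4]]
sd [0.0013 0.0018 0.0016 0.0173 0.0022]
12.5 [ 0.45195813 -0.06038017  0.220863  ] [ 0.57613907  0.1655511  -6.34608717] 0.18656772871800428 59.944220781326294 [ 0.49  0.28 -0.6   2.13  0.23  0.78 -0.05]
```

Run:
```python
from h import *
f=lambda x,y:[40+x/2.5-.3,90+y/2.5-.3];g=lambda x,y:[150+x/2.607-.3,110+y/2.607-.3]
for z in(0.012,):
    A=[atz('top',f(*p),z)[:2] for p in((248,118),(270,250),(152,278))]
    B=[atz('scene',g(*p),z)[:2] for p in((462,435),(600,470),(433,573))]
    for n,P in(('top',A),('scene',B)):
        print(n,np.round(P,3).tolist())
        for i,j in((0,1),(1,2),(0,2)):
            d=P[j]-P[i];print(i,j,np.hypot(*d).round(3),np.degrees(np.arctan2(d[1],d[0])).round(1))
from lens import *
for yaw in(100,103,106,109):
    ff=least_squares(lambda q:res(np.r_[q[:3],np.radians(yaw),q[3]]),[.59,.3,.3,.04],loss='soft_l1');print(yaw,ff.x.round(4),round(ff.cost,2))
```

```text
top [[0.69, 0.349], [0.527, 0.292], [0.476, 0.429]]
0 1 0.173 -160.6
1 2 0.146 110.4
0 2 0.228 159.6
scene [[0.521, 0.29], [0.47, 0.43], [0.689, 0.353]]
0 1 0.149 110.1
1 2 0.232 -19.2
0 2 0.18 20.7
100 [0.5833 0.2987 0.3119 0.0389] 41.23
103 [0.5857 0.2993 0.3108 0.0398] 26.41
106 [0.5889 0.3003 0.3102 0.0399] 14.91
109 [0.5916 0.3015 0.31   0.0396] 10.17
```

```bash
cat > tgt.py <<'E'
from lens import *
Lp=np.array([.592,.3018,.310]);M=Rl(np.radians(109.9))
focus=Lp-.12*M[:,0]
Rs=np.c_[-M[:,1],M[:,0],M[:,2]]                    # shackle axes
Rt=R.from_matrix(np.c_[M[:,0],M[:,1]*-1*1, -M[:,2]]) # tool x=shackle y, y=shackle x, z=-shackle z
g=np.array([0,0,.0229])                              # shackle origin in tool
def tcp(off=0): return focus-off*M[:,0]-Rs@[0,.0455,.014]-Rt.apply(g)
E
python3 - <<'E'
from tgt import *
print(np.linalg.det(Rt.as_matrix()),focus,tcp(),tcp(.06),Rt.as_euler('xyz'))
s=arm.state();print(rel(tcp(.06),Rt=Rt,base=s).round(3));print(rel(tcp(),Rt=Rt,base=s).round(3))
E
```

```text
1.0000000000000004 [0.62901864 0.19953715 0.25928581] [0.64433514 0.15722577 0.24812282] [0.66284446 0.10609435 0.22276572] [ 3.14159265 -0.43633231  1.91811685]
[ 1.20132e+02  2.40328e+02 -1.05500e+00  3.50000e-02  4.38000e-01
 -1.39000e-01]
[ 1.73910e+02  2.32712e+02 -2.65490e+01  3.50000e-02  4.38000e-01
 -1.39000e-01]
```

>>> {"api": "arm_command", "payload": {
  "rows": [
    [[10,20,-5,0.003,0.03,-0.01,5],[35,65,-5,0.009,0.11,-0.035,5],[60,115,-5,0.017,0.21,-0.067,5],[85,165,-4,0.024,0.3,-0.097,5],[105,205,-3,0.03,0.375,-0.12,5],[115,230,-1,0.034,0.42,-0.133,5],[120,240,-1,0.035,0.438,-0.139,5],[120,240,-1,0.035,0.438,-0.139,5]]
  ]
}}

```text
time_s: 13.3
position: [0.6612, 0.1062, 0.216]
eef_rot: [-3.134, -0.441, 1.915]
force: [0.5, -0.2, -5.7]
gripper_width: 0.187
finger_force: 59.9
```

Run:
```python
from tgt import *
s=arm.state();print(s['time_s'],s['position'],s['eef_rot'],s['gripper_width'],s['finger_force'],s['q'].round(2));print(rel(tcp(.06),Rt=Rt,base=s).round(3),rel(tcp(),Rt=Rt,base=s).round(3))
save('pics/w4.png','wrist')
for c in('wrist','top','scene'):
    if c!='wrist':save(f'pics/{c}4.png',c)
    R0=R.from_euler('xyz',s['eef_rot']);o=s['position']+R0.apply(g);hd=o+R0.apply([.0455,0,-.014])
    print(c,'pred head',proj(c,hd)[0].round(),'crown',proj(c,o+R0.apply([0,0,-.076]))[0].round(),[(n,r['position'],r['conf']) for n in('shackle','pin_head') for r in arm.look_for(n,c)[:3]])
```

```text
13.3 [0.66124056 0.10615025 0.21600699] [-3.1339117  -0.44080129  1.91539057] 0.18728099615141017 59.94474470615387 [ 0.41  0.7  -0.74  1.59  0.01  1.06  0.13]
[ 2.346e+00  1.442e+00 -6.378e+00 -7.000e-03 -4.000e-03 -2.000e-03] [ 6.2345e+01  1.2960e+00 -6.1080e+00 -7.0000e-03 -4.0000e-03 -2.0000e-03]
wrist pred head [261. 153.] crown [261. 264.] [('shackle', [257.8, 217.8], 0.82), ('shackle', [240.8, 139.3], 0.74), ('pin_head', [257.9, 220.0], 0.66), ('pin_head', [240.6, 138.8], 0.6)]
top pred head [190. 132.] crown [215. 120.] [('shackle', [178.5, 162.4], 0.89), ('shackle', [200.4, 130.1], 0.7), ('pin_head', [200.6, 125.2], 0.7), ('pin_head', [175.5, 162.9], 0.67), ('pin_head', [267.2, 195.3], 0.34)]
scene pred head [264. 227.] crown [239. 211.] [('shackle', [286.0, 272.3], 0.94), ('shackle', [250.2, 221.0], 0.71), ('pin_head', [251.7, 225.6], 0.93), ('pin_head', [280.8, 274.0], 0.91), ('pin_head', [365.2, 217.8], 0.39)]
```

>>> {"api": "arm_command", "payload": {
  "rows": [
    [[10,1,-3,0,0,0,5],[20,1,-5,0,0,0,5],[30,1,-6,0,0,0,5],[40,1,-6,0,0,0,5],[50,1,-6,0,0,0,5],[58,1,-6,0,0,0,5],[60,1,-6,0,0,0,5],[60,1,-6,0,0,0,5]]
  ]
}}

```text
time_s: 14.55
position: [0.6447, 0.1553, 0.2499]
eef_rot: [-3.137, -0.439, 1.917]
force: [0.4, -0.7, -5.2]
gripper_width: 0.19
finger_force: 59.9
```

```bash
cat > chk.py <<'E'
from tgt import *
s=arm.state();print(s['time_s'],s['position'],s['eef_rot'],s['gripper_width'],s['force'].round(1));print('rel',rel(tcp(),Rt=Rt,base=s).round(3))
R0=R.from_euler('xyz',s['eef_rot']);o=s['position']+R0.apply(g);P=lambda a:o+R0.apply([a[1],a[0],-a[2]])
ims={}
for c in('wrist','top','scene'):
    ims[c]=save(f'pics/{c}5.png',c)
m=[]
for c in ims:
    for r in arm.regions_of('shackle',c):
        pr=proj(c,P([0,0,.03]))[0]
        if np.hypot(*(pr-r['position']))<30:
            mk=r['region'];ys,xs=np.where(mk);print(c,'mask box cols',xs.min(),xs.max(),'rows',ys.min(),ys.max(),'conf',r['conf'])
            break
    t=np.linspace(0,2*np.pi,24);K=[[i*.009,j*.02,.076] for i in(-1,1) for j in(-1,1)]+[[i*.014,j*.032,z] for i in(-1,1) for j in(-1,1) for z in(0,.028)]
    K+=[[.013*np.cos(u),.0455,.014+.013*np.sin(u)] for u in t]
    q=proj(c,np.array([P(k) for k in K]));print('   model cols',q[:,0].min().round(),q[:,0].max().round(),'rows',q[:,1].min().round(),q[:,1].max().round(),'head',proj(c,P([0,.0455,.014]))[0].round(1),'focus',proj(c,focus)[0].round(1))
    n=60 if c!='wrist' else 110;ce=proj(c,P([0,.02,.03]))[0];x0,y0=[int(v-n/2) for v in ce];sc=400/n if c=='wrist' else 300/n
    gim=cv2.resize(ims[c][y0:y0+n,x0:x0+n,::-1],None,fx=sc,fy=sc,interpolation=cv2.INTER_CUBIC)
    for col,pp in(((0,255,0),q[12:]),((0,128,255),proj(c,focus-.0*M[:,0]+(np.c_[0*t,.013*np.cos(t),.013*np.sin(t)])@M.T)),((255,0,255),proj(c,Lp+(np.c_[0*t,.026*np.cos(t),.026*np.sin(t)])@M.T)),((255,200,0),q[[0,1,3,2]])):
        cv2.polylines(gim,[((pp-[x0,y0]+.5)*sc).astype(np.int32)],True,col,1)
    m.append(gim)
a=cv2.resize(m[0],(500,600));b=np.vstack([cv2.resize(k,(300,300)) for k in m[1:]]);cv2.imwrite('pics/final.png',np.hstack([a,b]))
E
python3 chk.py
```

```text
14.55 [0.64474969 0.15526701 0.24986476] [-3.13748567 -0.43877847  1.91678353] 0.19027354643006114 [ 0.4 -0.7 -5.2]
rel [ 1.055e+00  2.840e-01  2.418e+00 -4.000e-03 -2.000e-03 -1.000e-03]
   model cols 236.0 282.0 rows 149.0 296.0 head [258.9 151.4] focus [259.3 149.2]
top mask box cols 165 194 rows 116 137 conf 0.83
   model cols 166.0 201.0 rows 115.0 138.0 head [167.1 130.9] focus [166.4 131.3]
scene mask box cols 248 286 rows 204 232 conf 0.89
   model cols 251.0 287.0 rows 203.0 233.0 head [284.4 222.6] focus [285.1 223.4]
```

>>> {"api": "arm_command", "payload": {
  "rows": [
    [[1,0,2,0,0,0,5],[1,0,2,0,0,0,5],[1,0,2,0,0,0,5],[1,0,2,0,0,0,5],[1,0,2,0,0,0,5],[1,0,2,0,0,0,5]]
  ]
}}

```text
time_s: 15.45
position: [0.6443, 0.1566, 0.2484]
eef_rot: [-3.137, -0.439, 1.916]
force: [0.2, -0.3, -5.2]
gripper_width: 0.185
finger_force: 59.9
```

```bash
sed -i "s/n=60 if/n=130 if/; s/P(\[0,.02,.03\])/P([0,.02+(c!='wrist')*.07,.03])/" chk.py; python3 chk.py
python3 - <<'E'
import cv2;print(cv2.imread('pics/final.png').shape)
E
```

```text
15.45 [0.64429768 0.15655642 0.24837207] [-3.13731903 -0.43897609  1.91607689] 0.18479519822769497 [ 0.2 -0.3 -5.2]
rel [ 0.453  0.264  0.487 -0.003 -0.003 -0.002]
wrist mask box cols 237 280 rows 150 296 conf 0.78
   model cols 236.0 282.0 rows 150.0 298.0 head [258.9 153.3] focus [259.3 152.5]
top mask box cols 165 193 rows 116 137 conf 0.84
   model cols 165.0 200.0 rows 116.0 139.0 head [166.7 131.3] focus [166.4 131.3]
scene mask box cols 249 287 rows 204 233 conf 0.76
   model cols 251.0 287.0 rows 203.0 234.0 head [284.9 223.1] focus [285.1 223.4]
(600, 800, 3)
```

View pics/final.png

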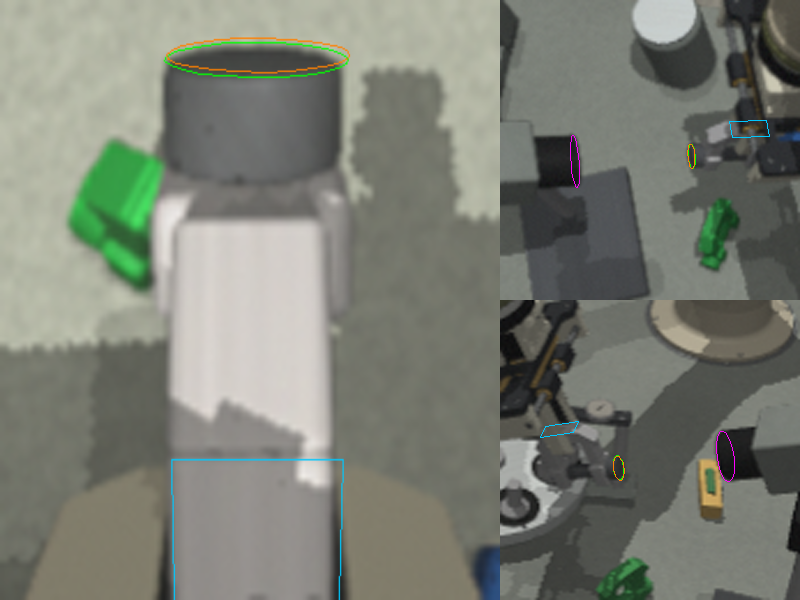

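The model rings lie on the real pin head and barrel rim in all three views: the wrist head at (258,58), the top view lens at (575,160) with the head at (691,156), and the scene view lens at (725,456) with the head at (619,467). The shackle is held still and in place, so I'm handing in.

```bash
python3 -c "
from cell import arm
print(arm.hand_in())"
```

```text
the job is handed in; nothing more can be done
None
```

I handed the job in: the table was turned one stop counter-clockwise and left resting there, and the shackle is held still with its pin head about 12 cm in front of the lens; the hand-in call returned no verdict, and the first grip attempt closed just above the crown before the second one held.

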